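Open the manifold box and shut the tagged stopcock

ROBOT

A 6-joint arm with a two-finger parallel gripper is mounted at the origin on a cart in front of the work surface, level with it; the furniture and walls round the work are solid. World frame = base frame: x ahead of the robot, y to its left, z up, the work surface at z = 0. Lengths are in m, angles in rad, forces in N, time in s.
With the tool pointing down it reaches from about 0.35 to 0.925 m from the base axis. Payload 6.4 kg.
Tool frame: the origin (TCP) lies at the very end of the fingers, on their centre line; the grasp point (between the pads) lies 19 mm behind it; z points along the fingers, y is the line along which they close (so a half turn about z gives the same grasp; the last joint's range is limited). The gripper opens to 94 mm and grips with 3 to 60 N. Pads are 16 mm wide; open, the fingers measure 119 mm over their backs; the gripper's body (75 mm by 177 mm) begins 78 mm behind the grasp point.
Start: joints at [-1.408, 0.245, 1.558, -0, 1.339, -0.174], TCP at [0.215, -0.613, 0.205] pointing down, gripper open.
Joint ranges: [-3.13, 3.13], [-1.02, 2.26], [0.13, 2.54], [-0.95, 4.09], [0.21, 2.88], [-2.74, 2.74]. Speed limits (rad/s): [2.57, 2.57, 3.14, 3.14, 3.14, 3.14].

INTERFACE

Orientations are given as a unit quaternion [w, x, y, z].
In Python, from workcell import env, fingers, solver, vision gives the robot as it stands. The module is installed in compiled form; this text tells all that it offers. Calls block until the motion is done:
- env.move_ptp(position, orientation): joint-space move of the TCP to a pose.
- env.movel(position, ori=None, rate=0.15): straight line of the TCP; ori=None keeps the orientation; rate is the mean speed in m/s.
- env.goto_joints(angles): joint-space move.
- fingers.set_gripper(opening, effort=None): opening from 0.0 (shut) to 1.0 (fully open); effort is the grip in N (None keeps the last); returns when the fingers have stopped.
- env.hold(seconds).
- solver.inverse_kinematics(position, orientation): joint angles nearest the present ones, or None.
- vision.grab_frame(name): name is "side" or "top"; returns the picture (400x640x3 uint8, red, green, blue); there is no depth.
- vision.get_calibration(name): a dict with "intrinsics" (3x3 intrinsics, pixels), "R" (3x3) and "t" (3): a world point X has camera coordinates R X + t. Camera axes: x right, y down, z forward; pixel columns grow to the right and rows downward; lengths in m; the calibration is good to about 2 mm. A picture is of the moment at which its call begins. get_calibration takes no time and is no camera call.
A pose or a line that the arm cannot do raises env.Unreachable and nothing moves.
- env.close_job(): hands the job in; it is judged then, once.
Readings, each from a call of its own:
- env.current_clock(): time.
- env.current_joints(): joint angles.
- env.current_qd(): joint speeds.
- env.current_effort(): joint torques, N m.
- env.current_eef_pos(): TCP position.
- env.current_ee_rot(): TCP orientation.
- env.current_wrist_force(): force on the tool from outside, world axes, zero at the start.
- env.current_ft_torque(): the same for the moment, N m.
- env.current_gripper_width(): opening from 0.0 (shut) to 1.0 (fully open).
- env.current_finger_force(): force on a finger pad.
Only numpy, scipy, OpenCV 4.12 (cv2) and the standard library are available. Lean on these libraries where they do the work, as an engineer would, in place of code of your own. Each camera call takes 0.05 s, during which the arm holds its last target. There are 200 camera calls.

TASK

Slide the cover of the grey manifold box all the way to the left, which uncovers two stopcocks; then push the lever of the stopcock that carries the round tag plate on its hub a quarter turn clockwise (seen from above) until it is fully shut, across its pipe. Only push with the fingers: do not pinch the cover's rib or the lever between them. Leave the cover open, the other stopcock as it is, and the loose jar, lids, tube and beaker where they stand.

Things in the scene. Friction and masses are not known exactly. Their poses are not given: they have to be found in the camera images.
- manifold_box: Grey gas manifold box fixed on the worktop, 156 mm (its x) by 436 mm (its y) by 66 mm high, with two 26 mm hose barbs at its back. Origin: centre of its underside. Its x points away from the robot, its y to the left along the box, z up; turned up to 0.25 rad. The cover slides from its right half over its closed left half; the lips of the long walls stand 3 mm above the cover.
- bay (a point): Centre of the floor (z = 0.006) of the open bay in the box's right half, 210 mm (box y) by 140 mm (box x; 130 mm between the cover's ledges at z 0.052 to 0.057). It holds two stopcocks side by side, hidden under the cover at first; seen from this point their axes stand at x = +20 mm, y = -55 mm and x = +20 mm, y = +43 mm of the box. Which one is at which place varies.
- cover (a joint): How far the cover is open, m: 0 = closed over the bay, grows as it slides to the box's +y (left); 0.21 = fully open, against its stop, the bay wholly uncovered. Starts between 0 and 0.02. Friction about 2.5 N, stays where it is left.
- rib_mid (a point): Middle of the upright rib across the middle of the cover, z = 0.074. The cover is a plain aluminium plate 138 mm (box x) by 210 mm (box y), its top at z = 0.063. The rib is 70 mm long (box x), 12 mm thick over its black cheeks (its foot 18 mm thick, up to z = 0.067), its top at z = 0.085. Pushing its right face to the left slides the cover open.
- tagged_lever (a joint): Angle of the tagged stopcock's lever, rad: 0 = open, along its pipe, pointing along the box's -x (to the robot); grows as it turns clockwise seen from above; 1.571 = shut, at its stop, across the pipe, pointing along the box's +y (left). Starts between 0 and 0.2. Stays where it is left; friction 0.10 N m (3 N at 36 mm).
- tagged_hub (a point): On the axis of the tagged stopcock, at the lever's mid height (z = 0.040). It has a round steel tag plate, 30 mm across, on its hub (z 0.048 to 0.051); the plain one has only a small nut. The lever is a steel bar 52 mm long from its axis to its tip, 10 mm thick over its two black cheeks and 12 mm high (z 0.034 to 0.046). Brass pipe and valve below, up to z = 0.030.
- tagged_tip (a point): Middle of the end face of the tagged stopcock's lever, 52 mm from its axis, z = 0.040.
- plain_lever (a joint): Angle of the plain (untagged) stopcock's lever, rad: 0 = open, along its pipe, pointing along the box's -x (to the robot); grows as it turns clockwise seen from above; 1.571 = shut, at its stop, across the pipe, pointing along the box's +y (left). Starts between 0 and 0.2. Stays where it is left; friction 0.10 N m (3 N at 36 mm). To be left as it is.
- plain_hub (a point): On the axis of the plain stopcock, at the lever's mid height (z = 0.040). Its bare hub, 20 mm across (top z = 0.047), has a small 8 mm nut and no tag plate. The lever is a steel bar 52 mm long from its axis to its tip, 10 mm thick over its two black cheeks and 12 mm high (z 0.034 to 0.046). 
- plain_tip (a point): Middle of the end face of the plain stopcock's lever, 52 mm from its axis, z = 0.040.
- jar: Bystander: a clear empty open sample jar, 56 mm across, 42 mm high, standing behind the box. Loose; origin at the centre of its underside.
- lid_a: Bystander: a white jar lid, 50 mm across, 12 mm high, lying behind the box. Loose; origin at the centre of its underside.
- lid_b: Bystander: a white jar lid, 50 mm across, 12 mm high, lying beyond the left end of the box. Loose; origin at the centre of its underside.
- stick: Bystander: a slim white stick tube, 21 mm across, 72 mm high, standing beyond the right end of the box. Loose; origin at the centre of its underside.
- beaker: Bystander: a small clear glass beaker, 45 mm across, 57 mm high, standing well to the left. Loose; origin at the centre of its underside.

How it is judged:
By the outcome, as a careful person would: the job done as asked, in the order asked, and still so for the second after the job is handed in, with the robot touching nothing.
It also fails if it takes over 50 s, if anything falls off the work surface, if the arm or the gripper's body presses on something with over 40 N, if the wrist force passes 120 N, or if a joint passes its speed limit or range.

## Working session

There is one attempt and no reset: what is moved stays moved. The work goes in short steps, each a Python script; the robot and the scene stay as the last script left them, time stands still between calls to the robot, and variables do not carry over. Pictures are saved under pics/ and viewed, at most 10 in all, crops included, and the job is handed in when it is done.

```bash
mkdir -p pics
python3 - <<'E'
from workcell import env, vision
import cv2
for n in("side","top"):
    im=vision.grab_frame(n); cv2.imwrite(f"pics/{n}0.png",im[:,:,::-1])
    c=vision.get_calibration(n); print(n,c["intrinsics"],c["R"],c["t"])
print(env.current_ee_rot(),env.current_clock())
E
```

```text
side [[375.22720481   0.         322.36331275]
 [  0.         375.22720481 206.35169776]
 [  0.           0.           1.        ]] [[ 0.93431955 -0.35562632  0.02401879]
 [-0.14861724 -0.4499307  -0.88061074]
 [ 0.32397515  0.81920223 -0.47323125]] [-0.50167297  0.14278962  1.04986453]
top [[411.23237617   0.         319.04013938]
 [  0.         411.23237617 194.98029588]
 [  0.           0.           1.        ]] [[ 0.02799323 -0.99958601 -0.00664706]
 [-0.97963622 -0.02611072 -0.19907561]
 [ 0.19881964  0.01208447 -0.97996159]] [0.0277797  0.56449365 0.99663585]
[-8.59578687e-04  9.85854430e-01  1.67601621e-01 -3.86313443e-06] 0.1
```

View pics/side0.png

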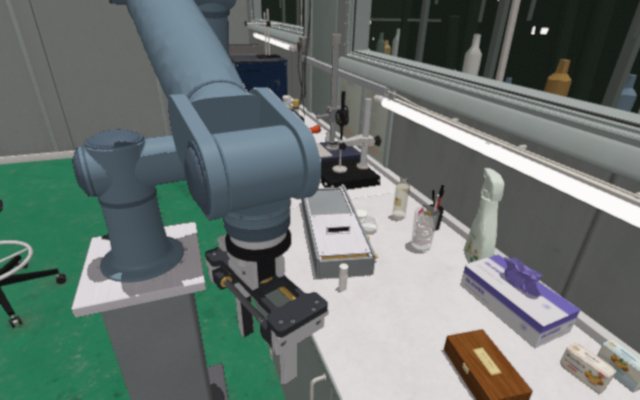

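View pics/top0.png

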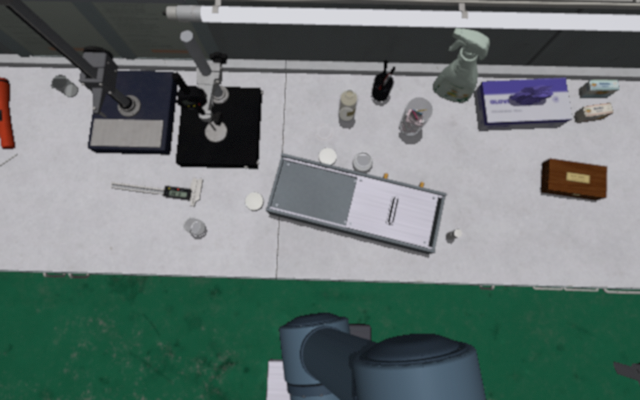

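The top view shows the box with corners at about (283,156), (445,192), (435,250) and (269,211), and the rib at (393,210). In the side view the rib is at about (338,229). I'll enlarge both.

Run:
```python
import cv2,numpy as np
a=cv2.imread("pics/top0.png")[145:260,255:475]; b=cv2.imread("pics/side0.png")[180:300,280:400]
a=cv2.resize(a,None,fx=3.6,fy=3.6,interpolation=2)[:414]; 
cv2.imwrite("pics/topc.png",a)
cv2.imwrite("pics/sidec.png",cv2.resize(b,None,fx=5,fy=5,interpolation=2))
```

```text
(no output)
```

View pics/topc.png

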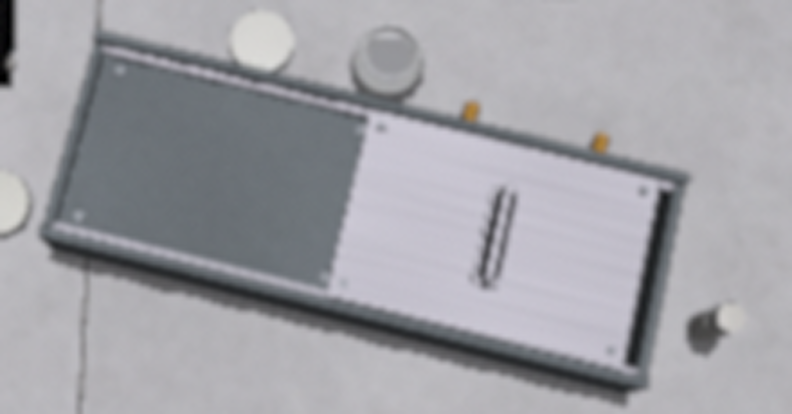

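View pics/sidec.png

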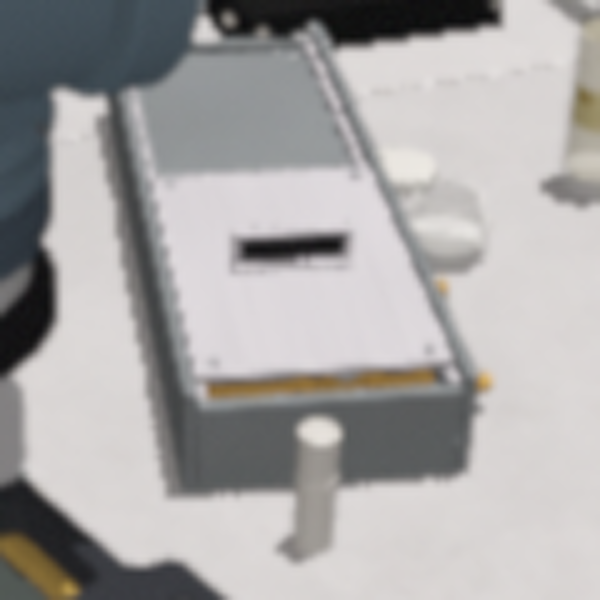

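The top crop shows rim corners at about (100,40), (690,177), (643,387) and (43,237), with the rib top from (505,187) to (487,287) in crop pixels. The side crop shows the right-end rim corners at (195,405) and (470,390), the rib top at about (292,236), and the stick outside the right end.

```bash
cat > h.py <<'E'
import numpy as np
from workcell import env,fingers,solver,vision
from scipy.optimize import least_squares
C={n:vision.get_calibration(n) for n in("side","top")}
def proj(n,X):
    c=C[n]; p=(np.atleast_2d(X)@np.array(c["R"]).T+c["t"])@np.array(c["intrinsics"]).T
    return p[:,:2]/p[:,2:]
def ray(n,px,z):
    c=C[n]; R=np.array(c["R"]); d=R.T@np.linalg.solve(c["intrinsics"],[*px,1]); o=-R.T@c["t"]
    return o+d*(z-o[2])/d[2]
def tri(a,b):
    r=least_squares(lambda X:np.r_[proj("top",X)[0]-a,proj("side",X)[0]-b],[.6,-.1,.05]); return r.x,np.sqrt(2*r.cost)
E
python3 - <<'E'
from h import *
t=lambda x,y:np.array([255+x/3.6,145+y/3.6]); s=lambda x,y:np.array([280+x/5,180+y/5])
P=[t(100,40),t(690,177),t(643,387),t(43,237)]
L=np.array([[78,218],[78,-218],[-78,-218],[-78,218]])/1e3
def W(p,q,z): c,s_=np.cos(p[2]),np.sin(p[2]); q=np.atleast_2d(q); return np.c_[q@np.array([[c,s_],[-s_,c]])+p[:2],np.full(len(q),z)]
r=least_squares(lambda p:(proj("top",W(p,L,.066))-P).ravel(),[.6,0,-.2])
print("box",r.x,"res",r.fun.round(1))
print("side pred corners",proj("side",W(r.x,L,.066)).round(1),"seen",s(470,390),s(195,405))
print("R corner tri",tri(t(690,177),s(470,390)),tri(t(643,387),s(195,405)))
X,e=tri(t(497,236),s(292,236)); print("rib top",X,e)
for n,px in(("top",t(497,236)),("side",s(292,236))):
    q=ray(n,px,.085); c,s_=np.cos(r.x[2]),np.sin(r.x[2]); d=(q-[*r.x[:2],0])[:2]; print(n,q,"box frame",d@[c,s_],d@[-s_,c])
E
```

```text
box [ 0.54445504 -0.05241821 -0.21720045] res [-1.4 -2.2  0.7 -0.5  2.2  1.4 -1.6  0.8]
side pred corners [[342.5 184.4]
 [374.9 255.1]
 [315.2 259.1]
 [299.3 186.1]] seen [374. 258.] [319. 261.]
R corner tri (array([ 0.57310859, -0.28244735,  0.05736303]), np.float64(0.6476548133631411)) (array([ 0.42852563, -0.24679153,  0.05658617]), np.float64(1.9660670908311595))
rib top [ 0.52655289 -0.14278314  0.07836127] 1.249666506077093
top [ 0.52344373 -0.14100205  0.085     ] box frame -0.0014281234637112152 -0.09103039606363059
side [ 0.52490433 -0.15262612  0.085     ] box frame 0.0025031157024791627 -0.10206659638172201
```

The rib sits at box x ≈ 0 and y ≈ -0.097, which fits a nearly closed cover (expected between -0.105 and -0.085). The triangulated heights come out within 1 cm of the given ones. I'll push the cover now.

```bash
cat >> h.py <<'E'
B=np.array([.5445,-.0524]); PSI=-.217
def bw(x,y,z): c,s=np.cos(PSI),np.sin(PSI); return np.array([B[0]+c*x-s*y,B[1]+s*x+c*y,z])
def quat(al): return np.array([0,np.cos(al/2),np.sin(al/2),0])   # tool down, tool x at angle al
F=lambda: np.array(env.current_wrist_force())
E
python3 - <<'E'
from h import *
import cv2
for a in(PSI+np.pi/2,PSI-np.pi/2): print(a,[np.round(solver.inverse_kinematics(bw(0,y,.075),quat(a)),2) for y in(-.133,.1)])
al=min((PSI+np.pi/2,PSI-np.pi/2),key=lambda a:abs(solver.inverse_kinematics(bw(0,0,.075),quat(a))[5]))
q=quat(al); print("al",al)
fingers.set_gripper(0.0)
env.move_ptp(bw(0,-.135,.16),q); print(env.current_clock())
env.movel(bw(0,-.135,.071),rate=.12); print(F(),env.current_eef_pos())
env.movel(bw(0,.07,.071),rate=.12); print(F(),env.current_eef_pos())
f0=F()
for y in np.arange(.073,.112,.003):
    env.movel(bw(0,y,.071),rate=.05); f=F(); print(round(y,3),f.round(1),np.round(env.current_eef_pos(),4))
    if np.linalg.norm(f[:2])>14: break
print(env.current_clock())
im=vision.grab_frame("top"); cv2.imwrite("pics/top1.png",im[:,:,::-1])
E
```

```text
1.3537963267948965 [array([-0.55,  0.17,  1.91, -0.  ,  1.07, -0.33]), array([-0.12,  0.21,  1.86, -0.  ,  1.07,  0.1 ])]Traceback (most recent call last):
  File "<stdin>", line 3, in <module>
    return _wrapfunc(a, 'round', decimals=decimals, out=out)
    return _wrapit(obj, method, *args, **kwds)
    result = getattr(arr, method)(*args, **kwds)
TypeError: unsupported operand type(s) for *: 'NoneType' and 'float'
```

```bash
echo 'Q=quat(PSI+np.pi/2)' >> h.py
python3 - <<'E'
from h import *
import cv2
fingers.set_gripper(0.0)
env.move_ptp(bw(0,-.135,.16),Q); print(env.current_clock())
env.movel(bw(0,-.135,.071),rate=.12); print(F(),env.current_eef_pos())
env.movel(bw(0,.07,.071),rate=.12); print(F(),env.current_eef_pos())
for y in np.arange(.073,.112,.003):
    env.movel(bw(0,y,.071),rate=.05); f=F(); print(round(y,3),f.round(1),np.round(env.current_eef_pos(),4))
    if np.linalg.norm(f[:2])>14: break
print(env.current_clock(),env.current_gripper_width())
im=vision.grab_frame("top"); cv2.imwrite("pics/top1.png",im[:,:,::-1])
E
```

```text
3.4167
[-0.34323904 -0.27468069  0.95868511] [ 0.51603799 -0.18464546  0.07177721]
[ 0.51502703  0.28980813 -0.1746694 ] [0.55880551 0.0161987  0.07052731]
0.073 [-0.8 -1.4  0.6] [0.5595 0.019  0.0705]
0.076 [-1.2 -0.5  0.1] [0.5606 0.022  0.0707]
0.079 [-0.2  0.2 -1.1] [0.5617 0.025  0.071 ]
0.082 [ 0.2 -0.4 -0.5] [0.5625 0.0279 0.0712]
0.085 [-0.5 -0.5  0.5] [0.5631 0.0308 0.0711]
0.088 [ 0.5 -1.3 -0.5] [0.5638 0.0338 0.0712]
0.091 [-0.1 -1.1 -0.2] [0.5644 0.0367 0.0711]
0.094 [-2.8 -9.4  1. ] [0.5646 0.0374 0.0712]
0.097 [ -5.5 -18.9   3.8] [0.5646 0.0375 0.0712]
8.4167 0.002266864867660796
```

The cover hit its stop with the finger at box y = 0.092, and 0.091 was expected. I'll back off, clear the view and look.

Run:
```python
from h import *
import cv2
env.movel(bw(0,.08,.071),rate=.1); env.movel(bw(0,.08,.17),rate=.2)
env.move_ptp([.42,.22,.2],Q); print(env.current_clock())
ims=[cv2.cvtColor(vision.grab_frame(n),4) for n in("top","side")]
cv2.imwrite("pics/top2f.png",ims[0]);cv2.imwrite("pics/side2f.png",ims[1])
o=proj("top",bw(0,-.105,.04))[0]; o2=proj("side",bw(0,-.105,.04))[0]; print(o,o2)
def crop(im,o,k=6): x,y=int(o[0])-60,int(o[1])-45; print(x,y); return cv2.resize(im[y:y+90,x:x+120],None,fx=k,fy=k,interpolation=2)
cv2.imwrite("pics/top2.png",crop(ims[0],o)); cv2.imwrite("pics/side2.png",crop(ims[1],o2))
```

```text
10.3833
[395.51449953 214.12268716] [337.05043317 241.21864757]
335 169
277 196
```

View pics/top2.png

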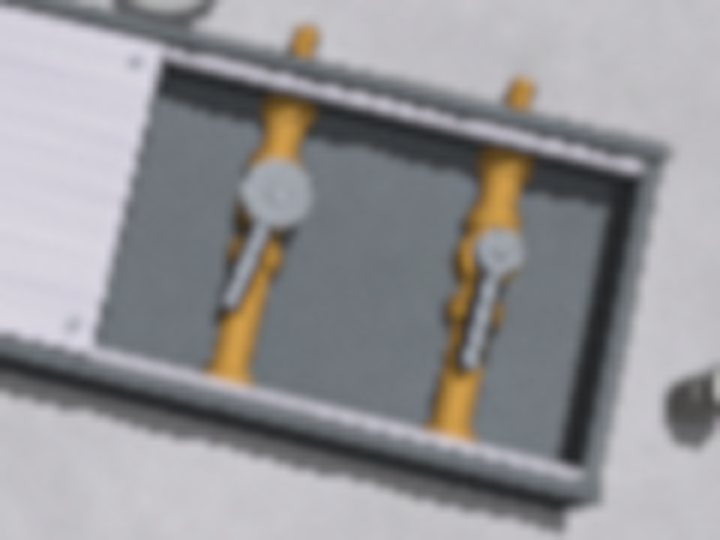

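View pics/side2.png

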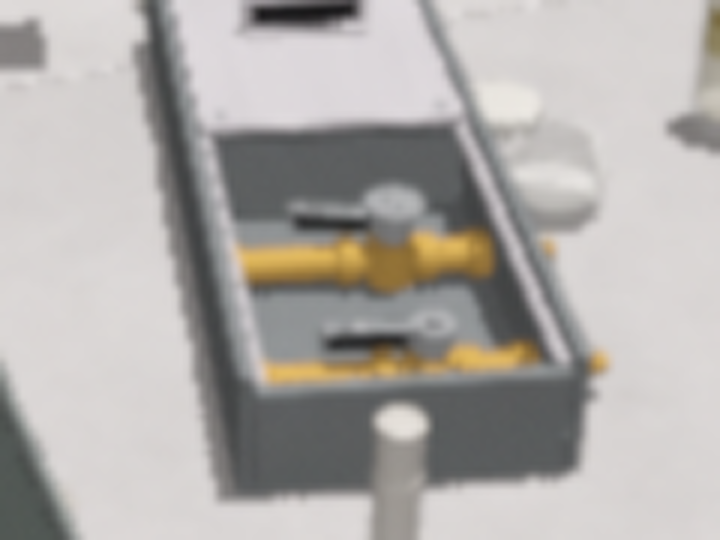

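The cover is fully open. In the top crop the tagged stopcock is the left one, with its plate at (278,193) and lever tip at (232,305). In the side crop its plate is at (393,201) and its tip at (296,213). The plain one, hub at (500,250), is on the right.

Run:
```python
from h import *
t=lambda x,y:np.array([335+x/6,169+y/6]); s=lambda x,y:np.array([277+x/6,196+y/6])
def bf(p): c,s_=np.cos(PSI),np.sin(PSI); d=np.array(p)[:2]-B; return np.round([d@[c,s_],d@[-s_,c]],4)
for nm,a,b,z in(("hub",t(278,193),s(393,201),.051),("tip",t(232,305),s(296,213),.046),("plain",t(500,250),s(435,323),.047)):
    X,e=tri(a,b); print(nm,X.round(4),round(e,2),"box tri",bf(X),"top@z",bf(ray("top",a,z)),"side@z",bf(ray("side",b,z)))
print("expected hub",(.02,-.062),"plain",(.02,-.16))
```

```text
hub [ 0.5536 -0.1173  0.0507] 0.47 box tri [ 0.0229 -0.0614] top@z [ 0.022  -0.0613] side@z [ 0.0239 -0.0616]
tip [ 0.5075 -0.0992  0.0419] 1.36 box tri [-0.0261 -0.0537] top@z [-0.0291 -0.0531] side@z [-0.0241 -0.0595]
plain [ 0.5327 -0.2129  0.0456] 0.7 box tri [ 0.0231 -0.1593] top@z [ 0.0215 -0.1588] side@z [ 0.024  -0.1609]
expected hub (0.02, -0.062) plain (0.02, -0.16)
```

The hub is at box (0.022, -0.061), which fits the expected spot, and the measured heights agree too. The lever starts at about 0.17 rad. I'll push it round an arc with the closed fingers.

Run:
```python
from h import *
import cv2
H=np.array([.022,-.0613]); r=.038; z=.0355
def pt(th,ex=0):
    u=np.array([-np.cos(th),np.sin(th)]); n=np.array([np.sin(th),np.cos(th)])
    return bw(*(H+r*u-(.005+.008*np.cos(th)+.0125*np.sin(th)-ex)*n),z)
s=bw(H[0]-r,H[1]-.034,z)
env.move_ptp(s+[0,0,.12],Q); env.movel(s+[0,0,.04],rate=.2); env.movel(s,rate=.08); print(F().round(1),env.current_eef_pos())
env.movel(pt(0.05),rate=.08); ok=True
for th in np.linspace(.15,1.5,14):
    env.movel(pt(th),rate=.06); f=F(); print(round(th,2),f.round(1))
    if np.linalg.norm(f)>25: ok=False; break
if ok:
    for ex in np.arange(0,.014,.0015):
        env.movel(pt(1.571,ex),rate=.03); f=F(); print("ex",ex,f.round(1),np.round(env.current_eef_pos()-pt(1.571),4))
        if np.linalg.norm(f[:2])>16: break
print(env.current_clock())
```

```text
[ 0.7  0.7 -0.1] [ 0.50829835 -0.14202955  0.03527814]
0.15 [ 1.  -0.9 -0.3]
0.25 [-0.2 -2.7  0.1]
0.36 [ 0.6 -4.   0.7]
0.46 [ 0.9 -3.4  2.3]
0.57 [-0.8 -1.5  3.4]
0.67 [-0.1 -2.3  2.1]
0.77 [-0.7 -2.7  1.9]
0.88 [-0.2 -2.9  1.9]
0.98 [-1.5 -2.4  1.7]
1.08 [-1.8 -2.5  2.1]
1.19 [-0.7 -1.5  0.8]
1.29 [-1.3 -1.5  2.2]
1.4 [-1.1 -1.7  1.5]
1.5 [-0.8 -0.5  1.3]
ex 0.0 [-1.3 -0.1  1.3] [ 0.0001  0.0002 -0.0001]
ex 0.0015 [-3.   1.2  1.4] [ 0.0013  0.     -0.0001]
ex 0.003 [-4.7  2.2  3.2] [ 0.0023 -0.0002 -0.0002]
ex 0.0045000000000000005 [-8.2  2.   7.5] [ 0.0026 -0.0002 -0.0004]
ex 0.006 [-13.    3.2  10. ] [ 0.0028 -0.0002 -0.0006]
ex 0.0075 [-16.1   4.7  13.5] [ 0.003  -0.0002 -0.0007]
18.525
```

Run:
```python
from h import *
import cv2
p=bw(-.02,-.028,.0355)
env.movel(p,rate=.08); env.movel(p+[0,0,.13],rate=.2); env.move_ptp([.42,.22,.2],Q); print(env.current_clock(),F().round(1))
o=[(335,169),(277,196)]
v=[cv2.resize(cv2.cvtColor(vision.grab_frame(n),4)[y-20:y+100,x-20:x+110],None,fx=3,fy=3,interpolation=2) for n,(x,y) in zip(("top","side"),o)]
cv2.imwrite("pics/end.png",np.hstack(v))
```

```text
21.075 [0.1 0.3 0.1]
```

View pics/end.png

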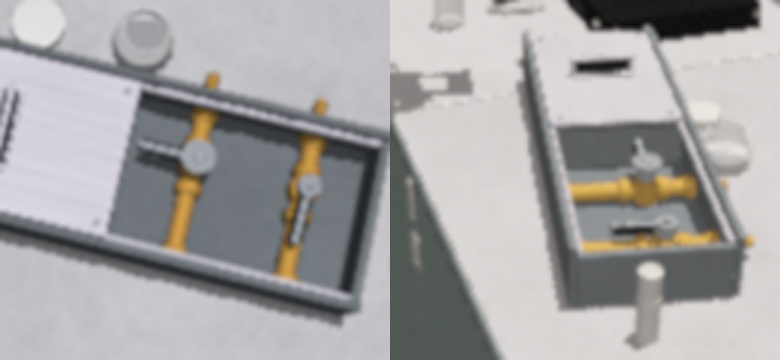

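The tagged lever now points left, from (199,157) to (142,146), across its pipe and parallel to the box wall. The plain lever, cover, jar, visible lid and stick look unmoved.

```bash
python3 -c "
from workcell import env
print(env.close_job())"
```

```text
the job is handed in; nothing more can be done
None
```

The job is handed in: the cover is fully open against its stop and the tagged stopcock's lever is shut against its stop. The plain stopcock was left alone, and none of the loose things in the final views had moved (the beaker and the lid at the left end were outside those crops).

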